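Open the roll cover of the slip printer that shows the red lamp

ROBOT

A 6-joint arm with a two-finger parallel gripper is mounted at the origin on the work surface. World frame = base frame: x ahead of the robot, y to its left, z up, the work surface at z = 0. Lengths are in m, angles in degrees, forces in N, time in s.
With the tool pointing down it reaches from about 0.375 to 0.9 m from the base axis. Payload 3.1 kg.
Tool frame: the origin (TCP) lies at the very end of the fingers, on their centre line; the grasp point (between the pads) lies 19 mm behind it (bot.hold_point_z is the z of the grasp point in the tool frame, in m); z points along the fingers, y is the line along which they close (so a half turn about z gives the same grasp; the last joint's range is limited). The gripper opens to 87 mm and grips with 3 to 60 N. Pads are 19 mm wide; open, the fingers measure 117 mm over their backs; the gripper's body (75 mm by 190 mm) begins 51 mm behind the grasp point.
Start: joints at [57.611, 30.224, 82.088, -0, 67.689, -10.227], TCP at [0.236, 0.579, 0.196] pointing down, gripper open.
Joint ranges: [-176.69, 176.69], [-43.24, 126.21], [12.49, 139.97], [-82, 262], [0, 151.66], [-163.58, 163.58]. Speed limits (degrees/s): [159.86, 159.86, 180, 180, 180, 180].

INTERFACE

Orientations are given as a 3x3 rotation matrix whose columns are the frame's x, y, z axes.
In Python, from rig import bot, capture, camera_model gives the robot as it stands.
- The arm moves only by the tool apply_moves, never from a script. Its argument "plan" is text: rows parted by semicolons, each of 6 numbers parted by spaces: the shift along the tool's x, y, z in units of 0.05 m (1.0 is 0.05 m), then the turn, a rotation vector about the tool's x, y, z in units of 360 degrees (1.0 is 360 degrees). In form: dx dy dz ax ay az; .... A call has 1 to 10 rows; each row shifts and turns the commanded pose from where the row before left it, along the tool's axes as they then stand; what a row does not reach is not made up. A row lasts 1/12 s, in which the tool goes at most 41.7 mm and 7.16 degrees, less where a joint would pass 70% of its speed; a pose out of reach is approached as far as the arm can. A call with a number of a shift or a turn outside -1 to 1 is refused whole. A call with a gripper value outside its range is refused whole. "gripper" is the gripper command: -1 is shut, 1 is fully open, values between are in proportion, set as the call begins (left out, the last holds). The fingers move at their own pace and stop on an object; the grip force is fixed at half the most. Time passes only in rows, so rows that do not move let the fingers close. It gives the time, the measured TCP pose, the force, the opening and the grip force at its end, in the units of the state.
- bot.read_state(): the state, without advancing time (a new reading comes with each control period).
- capture(name): name is "scene" or "top" or "wrist"; returns the picture (480x640x3 uint8, red, green, blue); there is no depth.
- camera_model(name): a dict with "vertical_fov" (degrees; the focal length in pixels is half the picture's height over the tangent of half this angle, whatever the lens; pixels are square), "cx", "cy" (the principal point, pixels), "position" and "rotation" of the camera in the world; the wrist camera has in their place "hand_eye" (4x4, takes a point from camera to tool coordinates, whose origin is the TCP and whose axes are the flange's). Camera axes: x right, y down, z forward; pixel columns grow to the right and rows downward; lengths in m; the calibration is good to about 2 mm. A picture is of the moment at which its call begins: read the wrist's pose just before it. camera_model takes no time and is no camera call.
- bot.hand_in(): hands the job in; it is judged then, once.
The state is a dict: "time_s": time; "joint_positions": joint angles; "qvel": joint speeds; "tau": joint torques, N m; "position": TCP position; "tcp_rot": TCP orientation; "force": force on the tool from outside, world axes, zero at the start; "moment": the same for the moment, N m; "opening": opening from 0.0 (shut) to 1.0 (fully open); "grasp_force": force on a finger pad.
Only numpy, scipy, OpenCV 4.12 (cv2) and the standard library are available. Lean on these libraries where they do the work, as an engineer would, in place of code of your own. Each camera call takes 0.05 s, during which the arm holds its last target. There are 200 camera calls.

TASK

One of the two slip printers on the cashier's counter has run out and shows a red lamp bar: press its yellow release tab inward, towards the white ear, and swing its cover up on its hinge until it stands wide open, about 60 degrees or more, so that a new roll can go in. Let go and leave the cover standing open by itself; the printer with the green lamp stays shut.

Things in the scene. Friction and masses are not known exactly. Their poses are not given: they have to be found in the camera images.
- red_grip (a point): Point between the two ears (pinch centre) on the red-lamp printer's cover, 18 mm above the cover's top; rides with the cover. Cover shut: x points from free edge to hinge (world +x within 0.35 rad), y to the yellow tab, z up. Hinge axis: parallel to y, 93 mm along +x and 24 mm below; free edge 24 mm along -x. Printer: fixed light grey box 180x136x100 mm, red lamp bar on its rear deck.
- red_tab (a joint): Yellow ear near the cover's free edge, 20 (x) x 8 (y) mm, 29 mm high: the release tab. 0 relaxed (latched) to 0.008 m pressed, sliding to -y; unlatches at about 5 mm; spring 3 to 7 N, returns when let go. Its outer face is at y = 26 mm from the grip point, 18 mm pressed. A like, fixed white ear has its outer face at y = -18 mm: pinch both from above (44 mm, 36 mm pressed).
- red_cover (a joint): Hinge of the red-lamp printer's black cover (117x110x6 mm, 0.1 kg, its top flush with the printer's top, 100 mm above the counter). 0 shut, up to 1.5 rad open; the free edge rises and swings away from the robot. The stiff hinge stays where it is let go; lifting at the ears takes 1 to 3 N and the ears may turn between the fingers.
- green_cover (a joint): The same hinge on the other printer, alike but with a green lamp bar (both bars 60x18 mm, on the rear deck behind the hinge, 7 mm proud). 0 shut. Either printer may stand on the left or the right.
Not all that is in view belongs to the job. What is shaped like the part that bears red_grip but orange is not meant.

How it is judged:
By the outcome, as a careful person would: the job done as asked, in the order asked, and still so for the second after the job is handed in, with the robot touching nothing.
It also fails if it takes over 35 s, if anything falls off the work surface, if the arm or the gripper's body presses on something with over 40 N, if the wrist force passes 120 N, or if a joint passes its speed limit or range.

## Working session

There is one attempt and no reset: what is moved stays moved. The work goes in short steps, Python scripts to look and compute and a tool call to move; the robot and the scene stay as the last step left them, time stands still between calls to the robot, and variables do not carry over. Pictures are saved under pics/ and viewed, at most 10 in all, crops included, and the job is handed in when it is done.

Besides the shell and the picture viewer there is one more tool, called after "Request:" in YAML: its name, and indented under it one key for each argument. apply_moves: Moves the arm, as the interface text tells. Its arguments: {"type":"object","properties":{"plan":{"type":"string"},"gripper":{"type":"number"}},"required":["plan"]}

```bash
mkdir -p pics; python3 - <<'E'
from rig import bot,capture,camera_model
import cv2,numpy as np
s=bot.read_state();print(s['time_s'],s['position'],s['tcp_rot'],s['opening'],bot.hold_point_z)
for n in ('scene','top'):
    cv2.imwrite(f'pics/{n}0.png',capture(n)[:,:,::-1]);print(n,camera_model(n))
print(camera_model('wrist'))
E
```

```text
0.0 [0.23528375 0.57814529 0.19527225] [[-9.26136594e-01  3.77186515e-01 -1.15851928e-03]
 [ 3.77188111e-01  9.26134800e-01 -1.86043750e-03]
 [ 3.71213088e-04 -2.15999895e-03 -9.99997598e-01]] 1.0025257428189085 -0.0187
scene {'vertical_fov': 51.15581158279762, 'cx': 327.1153457433019, 'cy': 235.71644296166767, 'position': array([0.95550566, 0.18007072, 0.761497  ]), 'rotation': array([[-0.33847126,  0.74053534, -0.58055543],
       [ 0.94096139,  0.26284455, -0.21331762],
       [-0.00537341, -0.61848213, -0.78578049]])}
top {'vertical_fov': 46.64169372070033, 'cx': 328.2422333928919, 'cy': 243.2019019463864, 'position': array([ 0.27304611, -0.02237063,  0.98843439]), 'rotation': array([[ 0.02745724, -0.98321177,  0.18039047],
       [-0.99957023, -0.02885897, -0.00515018],
       [ 0.0102696 , -0.18017153, -0.9835816 ]])}
{'vertical_fov': 69.61455884622305, 'cx': 318.12287202838303, 'cy': 244.36663729538915, 'hand_eye': array([[-1.91988491e-04, -9.63432885e-01, -2.67949694e-01,
         7.35299330e-02],
       [ 9.99999845e-01, -3.25088578e-04,  4.52370606e-04,
        -8.65353499e-05],
       [-5.22936103e-04, -2.67949566e-01,  9.63432798e-01,
        -1.89206653e-01],
       [ 0.00000000e+00,  0.00000000e+00,  0.00000000e+00,
         1.00000000e+00]])}
```

View pics/top0.png

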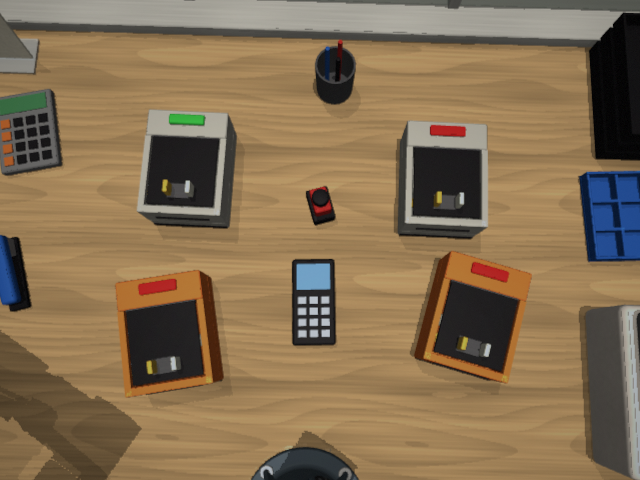

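View pics/scene0.png

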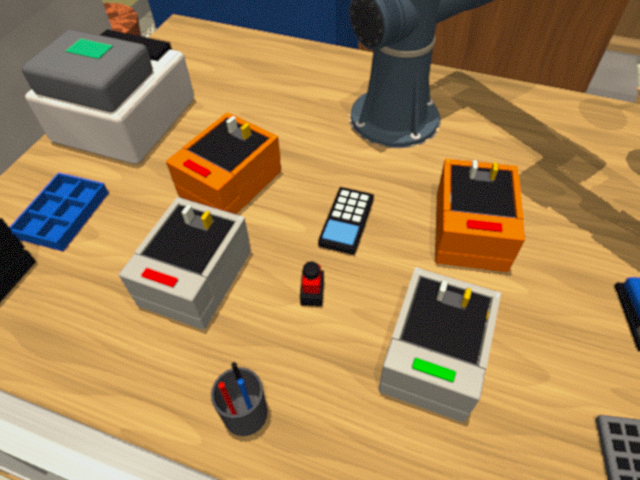

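Four printers carry lamps. In the top view they are grey with green lamp (187,165), grey with red lamp (445,180), orange left (165,335) and orange right (475,320). Only the grey one at (445,180) is light grey with a red lamp, so that is the one meant; I'll confirm it in an enlarged crop.

```bash
python3 - <<'E'
import cv2,numpy as np
a=cv2.imread('pics/top0.png')[115:245,390:500];b=cv2.imread('pics/scene0.png')[190:330,115:255]
A=cv2.resize(a,None,fx=4,fy=4,interpolation=cv2.INTER_CUBIC)
B=cv2.resize(b,None,fx=2.5,fy=2.5,interpolation=cv2.INTER_CUBIC)
C=np.zeros((520,790,3),np.uint8);C[:520,:440]=A;C[:350,440:790]=B
cv2.imwrite('pics/c1.png',C)
E
```

```text
(no output)
```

View pics/c1.png

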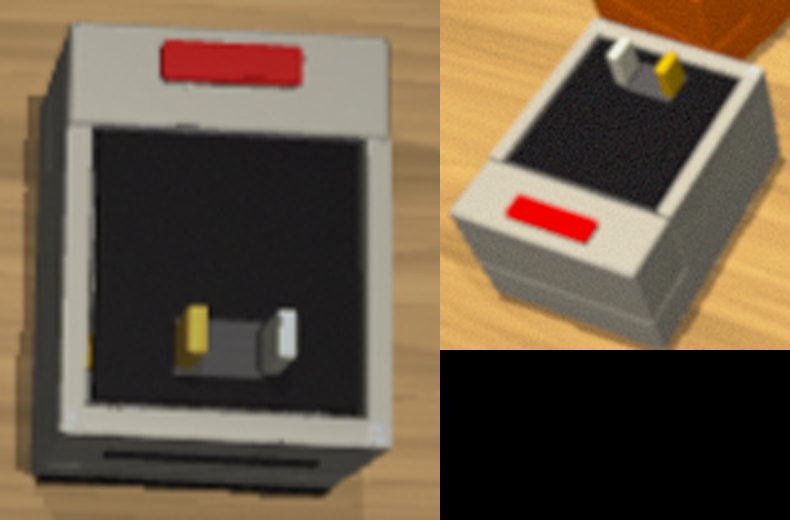

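The crop confirms it: light grey body, red lamp at (447,130), black cover, yellow ear around (439,196) and white ear around (461,198). Now I'll fit the printer's pose from its corners.

```bash
cat > h.py <<'E'
import numpy as np
from rig import bot,capture,camera_model
def ray(n,uv,z,pose=None):
    m=camera_model(n);f=240/np.tan(np.radians(m['vertical_fov']/2))
    if n=='wrist':
        p,R=pose;H=m['hand_eye'];R0=R@H[:3,:3];c=p+R@H[:3,3]
    else: R0=m['rotation'];c=m['position']
    d=R0@np.array([(uv[0]-m['cx'])/f,(uv[1]-m['cy'])/f,1]);return (c+d*(z-c[2])/d[2])
E
python3 - <<'E'
from h import *
P=lambda n,l,z:np.array([ray(n,u,z)[:2] for u in l])
t=lambda l:[(390+x/4,115+y/4) for x,y in l]; s=lambda l:[(115+(x-440)/2.5,190+y/2.5) for x,y in l]
c=P('top',t([(92,128),(365,138),(365,417),(95,405)]),.1);print('cover',c.round(4).tolist(),c.mean(0))
b=P('top',t([(75,25),(388,38),(390,448),(60,432)]),.1);print('body',b.round(4).tolist(),b.mean(0))
for q in(c,b):
  print([np.linalg.norm(q[i]-q[i-1]).round(4) for i in range(4)], np.degrees([np.arctan2(*(q[0]-q[3])[::-1]),np.arctan2(*(q[1]-q[2])[::-1]),np.arctan2(*(q[0]-q[1])[::-1])-np.pi/2,np.arctan2(*(q[3]-q[2])[::-1])-np.pi/2]))
# ear tops
print('ears top',P('top',t([(198,310),(288,315)]),.129))
print('ears scene',P('scene',s([(623,45),(672,60)]),.129))
b=P('scene',s([(597,20),(763,70),(632,275),(453,212)]),.1);print('body scene',b.round(4).tolist(),b.mean(0))
E
```

```text
cover [[0.6042, -0.1647], [0.6034, -0.2794], [0.4833, -0.2768], [0.485, -0.1659]] [ 0.54398369 -0.22171915]
body [[0.6498, -0.1575], [0.6482, -0.2902], [0.4706, -0.2867], [0.4733, -0.1516]] [ 0.56045307 -0.221513  ]
[np.float64(0.1192), np.float64(0.1147), np.float64(0.1202), np.float64(0.1109)] [ 0.59128728 -1.26958945 -0.41143631 -0.8984553 ]
[np.float64(0.1766), np.float64(0.1327), np.float64(0.1777), np.float64(0.1352)] [-1.91363423 -1.11228998 -0.69799202 -1.13684451]
ears top [[ 0.51830779 -0.20250208]
 [ 0.51733277 -0.23853651]]
ears scene [[ 0.5105281  -0.23186964]
 [ 0.51135046 -0.19440326]]
body scene [[0.4753, -0.2802], [0.478, -0.1478], [0.6535, -0.152], [0.6508, -0.2821]] [ 0.56441662 -0.21553498]
```

Request:
apply_moves:
  plan: "0 0 -0.27 0 0 -0.0196; 0 0 -0.27 0 0 -0.0196; 0 0 -0.27 0 0 -0.0196; -0.19 -0.57 0 0 0 0; -0.19 -0.57 0 0 0 0; -0.19 -0.57 0 0 0 0; -0.19 -0.57 0 0 0 0; -0.19 -0.57 0 0 0 0; -0.19 -0.57 0 0 0 0; -0.19 -0.57 0 0 0 0"
  gripper: 1

```text
time_s: 0.93
position: [0.2986, 0.3766, 0.2365]
tcp_rot: [[-1.0, 0.017, -0.001], [0.017, 1.0, -0.001], [0.001, -0.001, -1.0]]
force: [0.8, -0.6, 0.7]
opening: 0.998
grasp_force: 0.0
```

Request:
apply_moves:
  plan: "-0.19 -0.57 0 0 0 0; -0.19 -0.57 0 0 0 0; -0.19 -0.57 0 0 0 0; -0.19 -0.57 0 0 0 0; -0.19 -0.57 0 0 0 0; -0.19 -0.57 0 0 0 0; -0.19 -0.57 0 0 0 0; -0.19 -0.57 0 0 0 0; -0.19 -0.57 0 0 0 0; -0.19 -0.57 0 0 0 0"

```text
time_s: 1.77
position: [0.3886, 0.0902, 0.2366]
tcp_rot: [[-1.0, 0.017, -0.0], [0.017, 1.0, 0.0], [0.0, 0.0, -1.0]]
force: [0.7, 0.2, 1.0]
opening: 0.993
grasp_force: 0.0
```

Request:
apply_moves:
  plan: "-0.19 -0.57 0 0 0 0; -0.19 -0.57 0 0 0 0; -0.19 -0.57 0 0 0 0; -0.19 -0.57 0 0 0 0; -0.19 -0.57 0 0 0 0; -0.19 -0.57 0 0 0 0; -0.19 -0.57 0 0 0 0; -0.19 -0.57 0 0 0 0; -0.19 -0.57 0 0 0 0; -0.19 -0.57 0 0 0 0; "

```text
time_s: 2.6
position: [0.4787, -0.1963, 0.2364]
tcp_rot: [[-1.0, 0.018, -0.001], [0.018, 1.0, 0.001], [0.001, 0.001, -1.0]]
force: [0.8, 1.0, -0.3]
opening: 1.002
grasp_force: 0.0
```

Request:
apply_moves:
  plan: "0 0 0 0 0 0; 0 0 0 0 0 0"

```text
time_s: 2.77
position: [0.4788, -0.1962, 0.2361]
tcp_rot: [[-1.0, 0.02, -0.001], [0.02, 1.0, 0.001], [0.001, 0.001, -1.0]]
force: [0.0, 0.3, -0.0]
opening: 1.002
grasp_force: 0.0
```

```bash
python3 - <<'E'
from h import *
import cv2
s=bot.read_state();np.savez('w1.npz',p=s['position'],R=s['tcp_rot']);im=capture('wrist')[:,:,::-1]
print(s['time_s'],s['position'],s['tcp_rot'].round(3).tolist())
cv2.imwrite('pics/w1.png',im)
E
```

```text
2.7667 [ 0.47880581 -0.19618036  0.23614085] [[-1.0, 0.02, -0.001], [0.02, 1.0, 0.001], [0.001, 0.001, -1.0]]
```

View pics/w1.png

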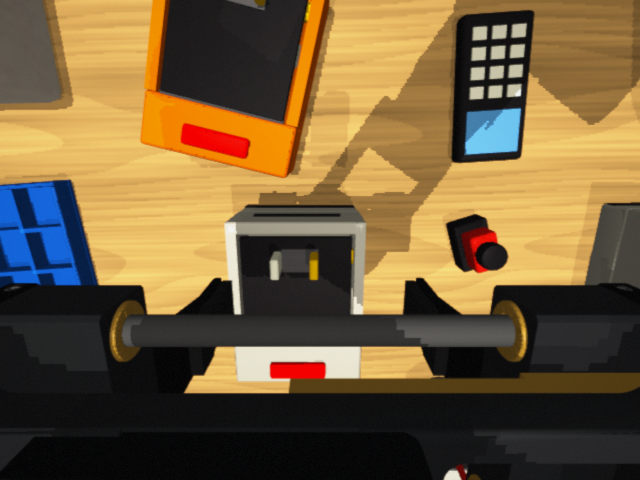

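The wrist view shows the grey printer with red lamp at (298,370), white ear at (276,265) and yellow ear at (313,265). I'll enlarge it for exact pixels.

```bash
python3 - <<'E'
import cv2
a=cv2.imread('pics/w1.png')[200:300,220:370]
cv2.imwrite('pics/c2.png',cv2.resize(a,None,fx=5,fy=5,interpolation=cv2.INTER_CUBIC))
E
```

```text
(no output)
```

View pics/c2.png

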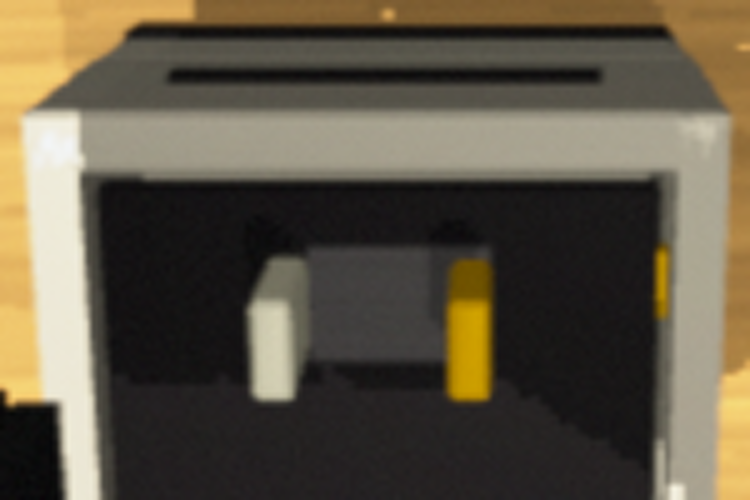

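```bash
python3 - <<'E'
from h import *
d=np.load('w1.npz');po=(d['p'],d['R'])
P=lambda l,z:np.array([ray('wrist',(220+x/5,200+y/5),z,po)[:2] for x,y in l]).round(4)
print(P([(248,300),(248,400),(295,400),(448,400),(493,300),(493,400)],.129).tolist())
print(P([(22,110),(728,110)],.1).tolist(), P([(80,172),(675,172)],.1).tolist(),P([(165,70),(600,70)],.08).tolist())
E
```

```text
[[0.5014, -0.2402], [0.5207, -0.2413], [0.5208, -0.2327], [0.5214, -0.2046], [0.5023, -0.196], [0.5216, -0.1964]]
[[0.4716, -0.2858], [0.4743, -0.1502]] [[0.484, -0.2757], [0.4864, -0.1603]] [[0.468, -0.2617], [0.4698, -0.1735]]
```

Request:
apply_moves:
  plan: "-0.332 -0.257 0 0 0 0; -0.332 -0.257 0 0 0 0; 0 0 0.4 0 0 0; 0 0 0.4 0 0 0; 0 0 0.4 0 0 0; 0 0 0.4 0 0 0; 0 0 0.4 0 0 0; 0 0 0.3 0 0 0; 0 0 0.2 0 0 0; 0 0 0 0 0 0"

```text
time_s: 3.65
position: [0.5097, -0.2189, 0.1098]
tcp_rot: [[-1.0, 0.016, -0.005], [0.016, 1.0, 0.003], [0.005, 0.003, -1.0]]
force: [-0.3, -0.1, -0.8]
opening: 1.003
grasp_force: 0.0
```

Request:
apply_moves:
  plan: "0 0 0.1 0 0 0; 0 0 0 0 0 0; 0 0 0 0 0 0"

```text
time_s: 3.9
position: [0.512, -0.2213, 0.1075]
tcp_rot: [[-1.0, 0.017, 0.001], [0.017, 1.0, -0.001], [-0.001, -0.001, -1.0]]
force: [-0.3, 0.0, 0.4]
opening: 0.997
grasp_force: 0.0
```

Request:
apply_moves:
  plan: "0 -0.02 0.03 0 0 0; 0 0 0 0 0 0; 0 0 0 0 0 0; 0 0 0 0 0 0; 0 0 0 0 0 0; 0 0 0 0 0 0; 0 0 0 0 0 0; 0 0 0 0 0 0"
  gripper: -1

```text
time_s: 4.57
position: [0.5116, -0.2223, 0.1052]
tcp_rot: [[-1.0, 0.017, -0.0], [0.017, 1.0, 0.0], [0.0, 0.0, -1.0]]
force: [-0.6, -0.0, -0.1]
opening: 0.482
grasp_force: 0.0
```

Request:
apply_moves:
  plan: "0 0 0 0 0 0; 0 0 0 0 0 0"

```text
time_s: 4.73
position: [0.5116, -0.2223, 0.1052]
tcp_rot: [[-1.0, 0.017, -0.0], [0.017, 1.0, 0.0], [0.0, 0.0, -1.0]]
force: [-0.1, 0.1, -0.0]
opening: 0.326
grasp_force: 0.0
```

```bash
python3 - <<'E'
from h import *
s=bot.read_state();p=s['position'];print(p,s['force'],s['opening'])
# arc: hold point about hinge; tool pitch = k*theta about tool y so that tool z leans to +x
h=np.array([.5115+.093,.094]); g=np.array([p[0],p[2]+.0187])-h
r=np.hypot(*g);a0=np.arctan2(g[1],g[0]);k=.6
L=.0187; prev=None
for i,th in enumerate(np.radians(np.arange(0,79,6))):
    q=h+r*np.array([np.cos(a0-th),np.sin(a0-th)]);b=k*th
    z=np.array([np.sin(b),-np.cos(b)]);x=np.array([-np.cos(b),-np.sin(b)])
    t=q+L*z
    if prev is not None:
        d=t-prev[0]; print(i,np.degrees(th).round(),'dx %.3f dz %.3f'%(d@prev[1]/.05,d@prev[2]/.05),t.round(3))
    prev=(t,x,z)
print('turn per row',6*k/360)
E
```

```text
[ 0.51157136 -0.22226475  0.10522632] [-0.09453061  0.14750276 -0.0342056 ] 0.32552058610071566
1 6.0 dx -0.096 dz -0.192 [0.516 0.115]
2 12.0 dx -0.127 dz -0.177 [0.522 0.124]
3 18.0 dx -0.155 dz -0.157 [0.529 0.133]
4 24.0 dx -0.179 dz -0.133 [0.536 0.141]
5 30.0 dx -0.199 dz -0.105 [0.545 0.149]
6 36.0 dx -0.214 dz -0.074 [0.554 0.155]
7 42.0 dx -0.224 dz -0.042 [0.563 0.162]
8 48.0 dx -0.228 dz -0.008 [0.574 0.167]
9 54.0 dx -0.226 dz 0.026 [0.584 0.171]
10 60.0 dx -0.219 dz 0.060 [0.595 0.174]
11 66.0 dx -0.206 dz 0.092 [0.606 0.177]
12 72.0 dx -0.188 dz 0.121 [0.617 0.178]
13 78.0 dx -0.165 dz 0.146 [0.628 0.178]
turn per row 0.009999999999999998
```

```bash
python3 - <<'E'
from h import *
import cv2
im=capture('wrist')[:,:,::-1];cv2.imwrite('pics/w2.png',im[200:400,150:490])
a=capture('top')[:,:,::-1][100:260,380:520];b=capture('scene')[:,:,::-1][150:330,115:275]
C=np.zeros((600,800,3),np.uint8);C[:400,:680]=cv2.resize(im[200:400,150:490],None,fx=2,fy=2)
b=cv2.resize(b,(400,450),interpolation=2);C[400:600,:400]=b[50:250];C[400:600,400:800]=cv2.resize(a,(400,457),interpolation=2)[150:350]
cv2.imwrite('pics/c3.png',C);s=bot.read_state();print(s['opening'],s['grasp_force'])
E
```

```text
0.1879981342503172 0.0
```

View pics/c3.png

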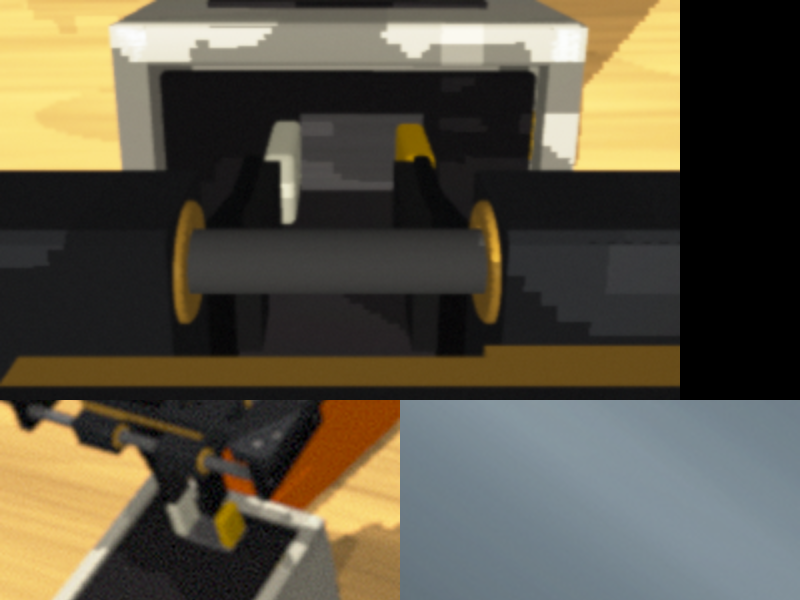

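The fingers seem to have run past the ears with no grip force. I'll check again with the expected tool points projected into the pictures.

```bash
cat >> h.py <<'E'
def proj(n,X,pose=None):
    m=camera_model(n);f=240/np.tan(np.radians(m['vertical_fov']/2))
    if n=='wrist': p,R=pose;H=m['hand_eye'];R0=R@H[:3,:3];c=p+R@H[:3,3]
    else: R0=m['rotation'];c=m['position']
    q=R0.T@(np.array(X)-c);return np.array([f*q[0]/q[2]+m['cx'],f*q[1]/q[2]+m['cy']])
E
python3 - <<'E'
from h import *
import cv2
s=bot.read_state();po=(s['position'],s['tcp_rot']);w=capture('wrist')[:,:,::-1].copy();b=capture('scene')[:,:,::-1].copy()
print(s['opening'],s['grasp_force'],s['position'],s['force'])
W=cv2.resize(w[200:350,220:400],None,fx=3,fy=3,interpolation=2)
B=cv2.resize(b[150:270,150:230],None,fx=5,fy=5,interpolation=2)
t=s['position'];R=s['tcp_rot']
for X,c in ((t,(255,0,255)),(t-R[:,2]*.0187,(255,255,0)),):
    u=(proj('wrist',X,po)-[220,200])*3;v=(proj('scene',X)-[150,150])*5;print(u,v)
    cv2.circle(W,tuple(u.astype(int)),3,c,-1);cv2.circle(B,tuple(v.astype(int)),3,c,-1)
C=np.zeros((600,800,3),np.uint8);C[:600,:400]=B;C[:450,400:]=W[:,70:470]
cv2.imwrite('pics/c4.png',C)
E
```

```text
0.1879981342503172 0.0 [ 0.5115808  -0.2222801   0.10524557] [ 0.28935617 -0.26920534 -0.14801961]
[293.9633429  236.25345646] [229.60297128 345.07937701]
[293.98831276 274.58077392] [217.89119232 309.29297417]
```

View pics/c4.png

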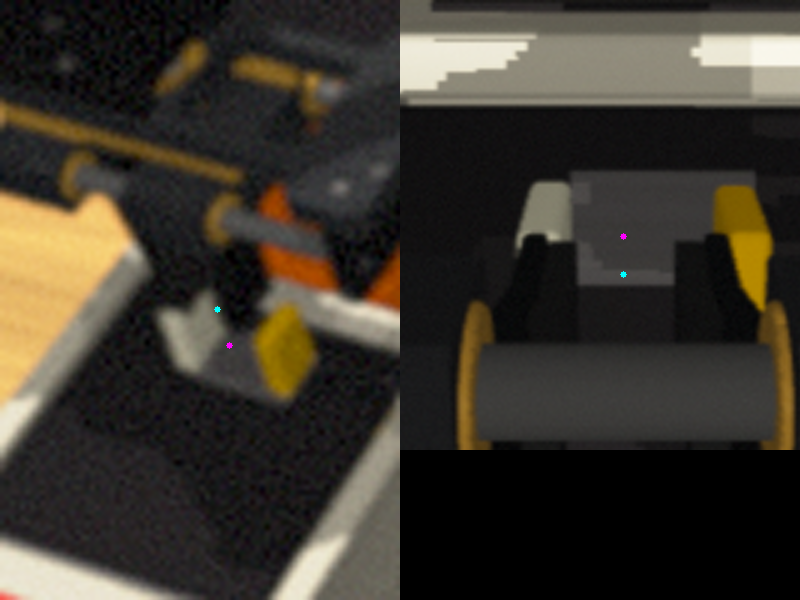

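Request:
apply_moves:
  plan: "0 0 0 0 0 0; 0 0 0 0 0 0; 0 0 0 0 0 0; 0 0 0 0 0 0; 0 0 0 0 0 0; 0 0 0 0 0 0; 0 0 0 0 0 0; 0 0 0 0 0 0; 0 0 0 0 0 0; 0 0 0 0 0 0"
  gripper: 1

```text
time_s: 5.82
position: [0.5116, -0.2223, 0.1053]
tcp_rot: [[-1.0, 0.017, -0.0], [0.017, 1.0, 0.0], [0.0, 0.0, -1.0]]
force: [-0.5, -0.0, 0.9]
opening: 0.766
grasp_force: 0.0
```

```bash
python3 - <<'E'
from h import *
import cv2
s=bot.read_state();po=(s['position'],s['tcp_rot']);w=capture('wrist')[:,:,::-1].copy();b=capture('scene')[:,:,::-1].copy()
print(s['time_s'],s['opening'],s['position'],s['force'])
t=s['position'];R=s['tcp_rot']
W=cv2.resize(w[210:330,180:440],None,fx=3,fy=3,interpolation=2)[:, :780]
for h in (0,.0187,.03):
  for y in(-.0435,.0435):
    u=(proj('wrist',t-R[:,2]*h+R[:,1]*y+R[:,0]*.0095,po)-[180,210])*3;print(h,y,u.round())
    cv2.circle(W,tuple(u.astype(int)),2,(255,0,255),-1)
B=cv2.resize(b[160:250,150:260],None,fx=2.5,fy=2.5,interpolation=2)
C=np.zeros((590,780,3),np.uint8);C[:360]=W;C[362:362+225,:275]=B
cv2.imwrite('pics/c5.png',C)
E
```

```text
5.8167 0.7661402152399266 [ 0.51157294 -0.22226065  0.10525126] [-0.52565541 -0.03185398  0.90795929]
0 -0.0435 [188. 160.]
0 0.0435 [640. 160.]
0.0187 -0.0435 [166. 194.]
0.0187 0.0435 [662. 194.]
0.03 -0.0435 [150. 219.]
0.03 0.0435 [678. 218.]
```

View pics/c5.png

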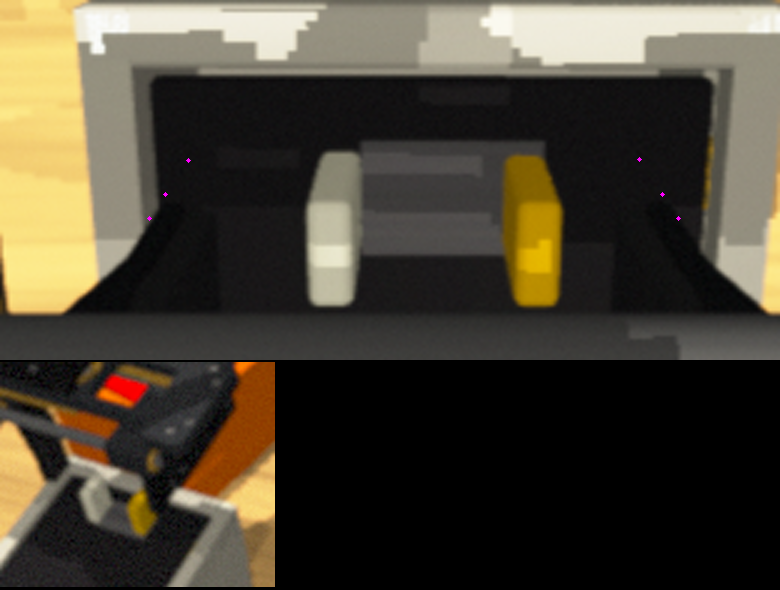

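```bash
python3 - <<'E'
from h import *
s=bot.read_state();po=(s['position'],s['tcp_rot'])
for z in (.105,.117,.129):
  P=lambda l:np.array([ray('wrist',(180+x/3,210+y/3),z,po)[:2] for x,y in l]).round(4)
  print(z,P([(307,203),(307,305),(561,203),(561,305)]).tolist())
P=np.array([ray('wrist',(180+x/3,210+y/3),.1,po)[:2] for x,y in [(75,8),(785,8),(150,75),(715,75)]]).round(4);print(P.tolist())
E
```

```text
0.105 [[0.5106, -0.2432], [0.5324, -0.2441], [0.5115, -0.1936], [0.5333, -0.1932]]
0.117 [[0.506, -0.2418], [0.5264, -0.2427], [0.5068, -0.1953], [0.5273, -0.1949]]
0.129 [[0.5014, -0.2404], [0.5205, -0.2412], [0.5022, -0.1971], [0.5213, -0.1967]]
[[0.4722, -0.286], [0.4746, -0.1511], [0.4856, -0.2729], [0.4875, -0.1636]]
```

Request:
apply_moves:
  plan: "0 0 0.04 0 0 0; 0 0 0.04 0 0 0; 0 0 0 0 0 0"
  gripper: 1

```text
time_s: 6.17
position: [0.5112, -0.2221, 0.1008]
tcp_rot: [[-1.0, 0.017, -0.001], [0.017, 1.0, 0.001], [0.001, 0.001, -1.0]]
force: [-0.4, 0.6, 0.5]
opening: 0.986
grasp_force: 0.0
```

Request:
apply_moves:
  plan: "0 0 0.04 0 0 0; 0 0 0.04 0 0 0; 0 0 0 0 0 0"

```text
time_s: 6.42
position: [0.5113, -0.2221, 0.0968]
tcp_rot: [[-1.0, 0.017, -0.001], [0.017, 1.0, 0.001], [0.001, 0.001, -1.0]]
force: [-0.5, 1.2, 0.1]
opening: 0.997
grasp_force: 0.0
```

The reported TCP is already below the cover's top with no contact, so the real fingertips end about 23 mm above it. I'll go on down, watching the force.

Request:
apply_moves:
  plan: "0 0 0.06 0 0 0; 0 0 0.06 0 0 0; 0 0 0 0 0 0"

```text
time_s: 6.67
position: [0.5111, -0.222, 0.0906]
tcp_rot: [[-1.0, 0.017, -0.001], [0.017, 1.0, 0.001], [0.001, 0.001, -1.0]]
force: [0.3, -0.2, -0.6]
opening: 1.002
grasp_force: 0.0
```

Request:
apply_moves:
  plan: "0 0 0.06 0 0 0; 0 0 0.06 0 0 0; 0 0 0 0 0 0"

```text
time_s: 6.92
position: [0.5112, -0.222, 0.0846]
tcp_rot: [[-1.0, 0.017, -0.001], [0.017, 1.0, 0.001], [0.001, 0.001, -1.0]]
force: [-0.2, -0.6, -0.2]
opening: 0.997
grasp_force: 0.0
```

Request:
apply_moves:
  plan: "0 0 0.04 0 0 0; 0 0 0 0 0 0"

```text
time_s: 7.08
position: [0.5114, -0.2222, 0.0829]
tcp_rot: [[-1.0, 0.017, -0.0], [0.017, 1.0, 0.0], [0.0, 0.0, -1.0]]
force: [-0.1, -0.6, -0.0]
opening: 1.002
grasp_force: 0.0
```

Now close.

Request:
apply_moves:
  plan: "0 0 0 0 0 0; 0 0 0 0 0 0; 0 0 0 0 0 0; 0 0 0 0 0 0; 0 0 0 0 0 0; 0 0 0 0 0 0; 0 0 0 0 0 0; 0 0 0 0 0 0; 0 0 0 0 0 0; 0 0 0 0 0 0"
  gripper: -1

```text
time_s: 7.92
position: [0.5113, -0.2241, 0.0833]
tcp_rot: [[-1.0, 0.015, -0.001], [0.015, 1.0, -0.003], [0.001, -0.003, -1.0]]
force: [-1.1, -4.2, -0.0]
opening: 0.387
grasp_force: 30.1
```

```bash
python3 - <<'E'
from h import *
s=bot.read_state();p=s['position'];print(p,s['force'],s['opening']*87,s['grasp_force'])
h=np.array([.5115+.093,.094]);k=.6;L=.023+.0187   # pivot = point between pads, above TCP by L
g=np.array([p[0],p[2]+L])-h
r=np.hypot(*g);a0=np.arctan2(g[1],g[0]);prev=None
for i,th in enumerate(np.radians(np.arange(0,79,6))):
    q=h+r*np.array([np.cos(a0-th),np.sin(a0-th)]);b=k*th
    z=np.array([np.sin(b),-np.cos(b)]);x=np.array([-np.cos(b),-np.sin(b)]);t=q+L*z
    if prev is not None:
        d=t-prev[0]; print(np.degrees(th).round(),'dx %.3f dz %.3f'%(d@prev[1]/.05,d@prev[2]/.05),t.round(3))
    prev=(t,x,z)
E
```

```text
[ 0.51130612 -0.2241488   0.0833044 ] [-1.14251821 -4.1621059  -0.0260639 ] 33.65731681435057 30.05970686674118
6.0 dx -0.127 dz -0.193 [0.518 0.093]
12.0 dx -0.158 dz -0.178 [0.525 0.102]
18.0 dx -0.186 dz -0.158 [0.533 0.111]
24.0 dx -0.210 dz -0.133 [0.542 0.12 ]
30.0 dx -0.230 dz -0.105 [0.552 0.128]
36.0 dx -0.245 dz -0.074 [0.563 0.135]
42.0 dx -0.254 dz -0.041 [0.574 0.142]
48.0 dx -0.258 dz -0.007 [0.585 0.147]
54.0 dx -0.256 dz 0.028 [0.597 0.152]
60.0 dx -0.248 dz 0.061 [0.609 0.156]
66.0 dx -0.235 dz 0.093 [0.621 0.16 ]
72.0 dx -0.217 dz 0.122 [0.634 0.162]
78.0 dx -0.194 dz 0.148 [0.646 0.163]
```

Request:
apply_moves:
  plan: "-0.06 0 -0.097 0 -0.005 0; -0.067 0 -0.096 0 -0.005 0; -0.075 0 -0.09 0 -0.005 0; -0.083 0 -0.088 0 -0.005 0; -0.09 0 -0.08 0 -0.005 0; -0.096 0 -0.078 0 -0.005 0; 0 0 0 0 0 0"

```text
time_s: 8.5
position: [0.5311, -0.2245, 0.1114]
tcp_rot: [[-0.983, 0.016, 0.185], [0.015, 1.0, -0.006], [-0.185, -0.003, -0.983]]
force: [-5.0, -4.8, -0.6]
opening: 0.385
grasp_force: 30.0
```

Request:
apply_moves:
  plan: "-0.102 0 -0.07 0 -0.005 0; -0.108 0 -0.063 0 -0.005 0; -0.113 0 -0.056 0 -0.005 0; -0.117 0 -0.049 0 -0.005 0; -0.121 0 -0.041 0 -0.005 0; -0.124 0 -0.033 0 -0.005 0; 0 0 0 0 0 0"

```text
time_s: 9.08
position: [0.5604, -0.2251, 0.1358]
tcp_rot: [[-0.93, 0.018, 0.367], [0.015, 1.0, -0.009], [-0.367, -0.003, -0.93]]
force: [-6.0, -4.9, 2.3]
opening: 0.388
grasp_force: 30.0
```

```bash
python3 - <<'E'
from h import *
import cv2
s=bot.read_state();print(s['position'],s['force'])
b=capture('scene')[:,:,::-1][130:340,110:270]
cv2.imwrite('pics/c6.png',cv2.resize(b,None,fx=2.8,fy=2.8,interpolation=2))
E
```

```text
[ 0.56044788 -0.22507025  0.135755  ] [-6.00249469 -4.92019423  2.29313031]
```

View pics/c6.png

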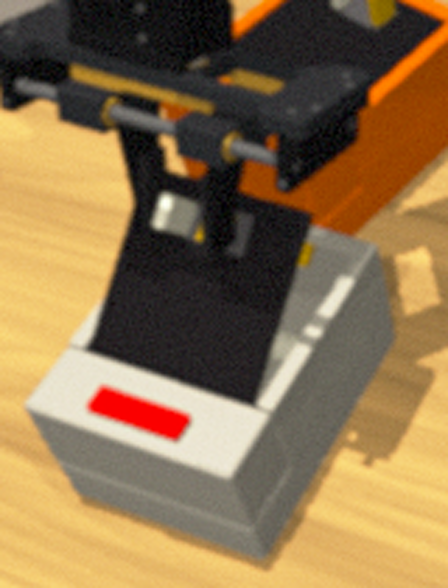

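The cover is opening with the ears pinched, at about 36°, and the roll bay shows at its right. I'll carry on along the arc.

Request:
apply_moves:
  plan: "-0.126 0 -0.025 0 -0.005 0; -0.128 0 -0.016 0 -0.005 0; -0.129 0 -0.008 0 -0.005 0; -0.129 0 0.001 0 -0.005 0; -0.128 0 0.01 0 -0.005 0; -0.128 0 0.018 0 -0.005 0; -0.126 0 0.027 0 -0.005 0; -0.123 0 0.034 0 -0.005 0; 0 0 0 0 0 0"

```text
time_s: 9.88
position: [0.622, -0.2266, 0.1717]
tcp_rot: [[-0.839, 0.042, 0.543], [0.027, 0.999, -0.035], [-0.544, -0.014, -0.839]]
force: [1.5, -18.1, -24.9]
opening: 0.382
grasp_force: 29.9
```

Request:
apply_moves:
  plan: "-0.12 0 0.042 0 -0.005 0; -0.116 0 0.05 0 -0.005 0; -0.111 0 0.058 0 -0.005 0; -0.106 0 0.064 0 -0.005 0; -0.1 0 0.071 0 -0.005 0; -0.094 0 0.077 0 -0.005 0; 0 0 0 0 0 0; 0 0 0 0 0 0"

```text
time_s: 10.55
position: [0.6862, -0.2132, 0.2144]
tcp_rot: [[-0.766, 0.064, 0.639], [0.045, 0.998, -0.046], [-0.641, -0.006, -0.768]]
force: [1.0, 0.9, -0.2]
opening: 0.006
grasp_force: 0.0
```

```bash
python3 - <<'E'
from h import *
import cv2
s=bot.read_state();print(s['time_s'],s['position'],s['joint_positions'],s['force'])
np.savez('s2.npz',p=s['position'],R=s['tcp_rot'])
b=capture('scene')[:,:,::-1];t=capture('top')[:,:,::-1];w=capture('wrist')[:,:,::-1]
for n,i in zip('btw',(b,t,w)):cv2.imwrite(f'pics/z_{n}.png',i)
C=np.zeros((600,800,3),np.uint8)
C[:600,:420]=cv2.resize(b[120:340,110:264],(420,600),interpolation=2)
C[:300,420:800]=cv2.resize(w,(380,285))[:300] if 0 else cv2.resize(w,(380,300))
C[300:,420:800]=cv2.resize(t[100:250,380:570],(380,300),interpolation=2)
cv2.imwrite('pics/c7.png',C)
E
```

```text
10.55 [ 0.68621337 -0.21320976  0.21437625] [ -35.1329749    26.5837255   101.38543707   50.98890292   25.14401449
 -163.5218168 ] [ 1.04257735  0.89129096 -0.22011817]
```

View pics/c7.png

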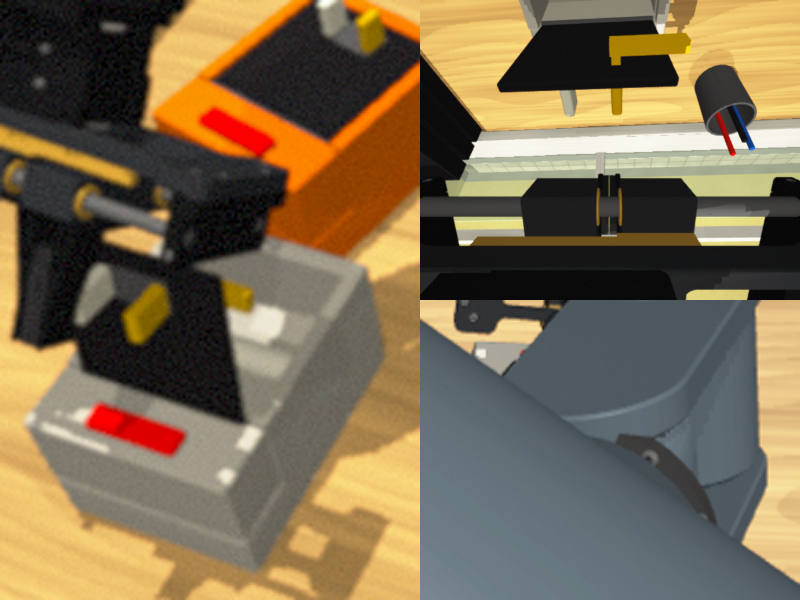

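Joint 6 reached its limit. Also, my tilt sign was wrong: the cover's outer face turns away from the robot, so the ears slipped out at a large opening. I'll work out the cover's angle from its corners in this picture.

```bash
python3 - <<'E'
from h import *
# printer frame: yaw -1.1deg, hinge below grip
g=np.array([.5115,-.2225,.118]);a=np.radians(-1.1);X=np.array([np.cos(a),np.sin(a),0]);Y=np.array([-np.sin(a),np.cos(a),0]);Z=np.array([0,0,1.])
hg=g+.093*X-.024*Z
d=np.load('s2.npz');po=(d['p'],d['R'])
for th in (40,50,55,60,65,70,75,80):
    t=np.radians(th);u=-np.cos(t)*X+np.sin(t)*Z;n=np.sin(t)*X+np.cos(t)*Z
    out=[]
    for y in(.059,-.051):
        q=hg+.117*u+.006*n+y*Y
        out+=[((proj('scene',q)-[110,120])*2.727).round(),(proj('wrist',q,po)*[380/640,.625]+[420,0]).round()]
    tab=hg+.093*u+(.006+.029)*n+.022*Y; out.append(('tabtip',((proj('scene',tab)-[110,120])*2.727).round(),(proj('wrist',tab,po)*[380/640,.625]+[420,0]).round()))
    print(th,out)
q=hg+.006*Z+.059*Y;print('hinge corner scene',(proj('scene',q)-[110,120])*2.727)
E
```

```text
40 [array([292., 230.]), array([ 702., -124.]), array([128., 181.]), array([ 447., -105.]), ('tabtip', array([200., 250.]), array([615.,  -4.]))]
50 [array([275., 232.]), array([699., -62.]), array([108., 182.]), array([457., -47.]), ('tabtip', array([182., 262.]), array([616.,  34.]))]
55 [array([265., 236.]), array([696., -32.]), array([ 96., 185.]), array([463., -18.]), ('tabtip', array([173., 270.]), array([616.,  50.]))]
60 [array([256., 241.]), array([693.,  -3.]), array([ 85., 190.]), array([470.,   8.]), ('tabtip', array([164., 279.]), array([617.,  65.]))]
65 [array([246., 248.]), array([690.,  23.]), array([ 73., 196.]), array([477.,  33.]), ('tabtip', array([155., 289.]), array([617.,  78.]))]
70 [array([235., 257.]), array([686.,  46.]), array([ 61., 204.]), array([485.,  55.]), ('tabtip', array([146., 301.]), array([617.,  89.]))]
75 [array([225., 267.]), array([682.,  67.]), array([ 50., 213.]), array([493.,  74.]), ('tabtip', array([137., 313.]), array([617.,  98.]))]
80 [array([214., 278.]), array([679.,  84.]), array([ 38., 223.]), array([500.,  91.]), ('tabtip', array([129., 326.]), array([617., 106.]))]
hinge corner scene [243.6323864 417.2448053]
```

Both wrist-view corners, (500,88) and (680,80), put the cover at about 79°, and the scene corner agrees. The force is zero, so I'll back straight out along the tool axis; the cover's edge is 83 mm off to the side.

Request:
apply_moves:
  plan: "0 0 -0.3 0 0 0; 0 0 -0.5 0 0 0; 0 0 -0.5 0 0 0; 0 0 -0.5 0 0 0; 0 0 -0.5 0 0 0; 0 0 -0.3 0 0 0; 0 0 0 0 0 0; 0 0 0 0 0 0"

```text
time_s: 11.37
position: [0.6023, -0.2083, 0.3138]
tcp_rot: [[-0.767, 0.067, 0.639], [0.047, 0.998, -0.048], [-0.64, -0.006, -0.768]]
force: [0.4, 0.3, -0.5]
opening: 0.004
grasp_force: 0.0
```

```bash
python3 - <<'E'
from h import *
import cv2
s=bot.read_state();print(s['time_s'],s['position'],s['force'],s['joint_positions'])
a=cv2.imread('pics/z_b.png').astype(int);b=capture('scene')[:,:,::-1];cv2.imwrite('pics/z_b2.png',b)
m=lambda i,lo,hi:cv2.inRange(i.astype(np.uint8),lo,hi)
for i in (a,b):   # yellow tab centroid/blobs near printer
    k=m(cv2.cvtColor(i.astype(np.uint8),cv2.COLOR_BGR2HSV),(20,150,90),(32,255,255))[190:290,130:215]
    n,_,st,c=cv2.connectedComponentsWithStats(k)
    print([(st[j,4],(c[j]+[130,190]).round(1).tolist()) for j in range(1,n) if st[j,4]>15])
print('change in green printer', np.abs(cv2.imread('pics/scene0.png').astype(int)-b)[260:420,375:505].mean())
E
```

```text
11.3667 [ 0.60226471 -0.20828523  0.31384558] [ 0.38125334  0.27656077 -0.54794026] [ -41.01981424   12.21260616  104.92722417   40.44542239   36.20645632
 -154.9347192 ]
[(np.int32(24), [139.0, 194.6]), (np.int32(92), [196.7, 228.1]), (np.int32(235), [163.0, 234.5])]
[(np.int32(102), [196.5, 227.9]), (np.int32(245), [162.9, 234.3])]
change in green printer 10.396586538461538
```

The tab's position in the picture hasn't changed, so the cover stands open by itself and the arm is clear.

```bash
python3 -c "
from rig import bot
print(bot.hand_in())"
```

```text
the job is handed in; nothing more can be done
None
```

I pressed the red-lamp printer's release tab and swung its cover open to about 79° (measured from the pictures); it stands by itself, the arm never went near the green-lamp printer, and the job is handed in, though the ears slipped out of the fingers near the end of the swing (highest force I read: about 31 N at the wrist).

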